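Ring for the fitter and hold the tote tipped for picking

ROBOT

A 7-joint arm with a two-finger parallel gripper is mounted at the origin on the work surface. World frame = base frame: x ahead of the robot, y to its left, z up, the work surface at z = 0. Lengths are in m, angles in rad, forces in N, time in s.
With the tool pointing down it reaches from about 0.425 to 0.875 m from the base axis. Payload 8.4 kg.
Tool frame: the origin (TCP) lies at the very end of the fingers, on their centre line; the grasp point (between the pads) lies 19 mm behind it (hold_point_z is the distance from the TCP to the grasp point, in m); z points along the fingers, y is the line along which they close (so a half turn about z gives the same grasp; the last joint's range is limited). The gripper opens to 85 mm and grips with 20 to 120 N. Pads are 22 mm wide; open, the fingers measure 114 mm over their backs; the gripper's body (76 mm by 85 mm) begins 54 mm behind the grasp point. The pads swing forward as they close: fully open they stand 13 mm farther back than shut.
Start: joints at [1.049, 0.333, 0.04, 1.465, -0.013, 1.343, -0.059], TCP at [0.267, -0.593, 0.231] pointing down, gripper open.
Joint ranges: [-2.58, 2.58], [-0.38, 2.09], [-1.3, 1.39], [0.25, 2.4], [-1.5, 4.64], [0.08, 2.09], [-2.65, 2.65]. Speed limits (rad/s): [2.22, 2.22, 2.79, 2.79, 3.14, 3.14, 3.14].

INTERFACE

Orientations are given as a unit quaternion [w, x, y, z].
In Python, from bench import * gives the robot as it stands. Calls block until the motion is done:
- goto(position, orientation): joint-space move of the TCP to a pose.
- line_to(position, max_speed=0.15, rot=None, guard=None): straight line of the TCP; rot=None keeps the orientation; max_speed is the mean speed in m/s. With guard (N) it stops when the force on the tool has changed by that much, and returns True; else False.
- set_joints(angles): joint-space move.
- command_gripper(opening, grasp_force=None): opening from 0.0 (shut) to 1.0 (fully open); grasp_force is the grip in N (None keeps the last); returns when the fingers have stopped.
- sleep(seconds).
- ik(position, orientation): joint angles nearest the present ones, or None.
- observe(): the state.
- camera(name): name is "scene" or "side" or "wrist"; returns a dict with "color" (480x640x3 uint8, red, green, blue), "fx", "fy", "cx", "cy" (pixels), "R" (3x3) and "t" (3): a world point X has camera coordinates R X + t. Camera axes: x right, y down, z forward; pixel columns grow to the right and rows downward; lengths in m; the calibration is good to about 2 mm. The wrist camera is an equidistant fisheye: a pixel r from the principal point sees the ray r / f radians off the axis. A picture is of the moment at which its call begins. There is no depth.
A pose or a line that the arm cannot do raises IKError and nothing moves.
- close_job(): hands the job in; it is judged then, once.
The state is a dict: "clock": time; "q": joint angles; "qd": joint speeds; "joint_torque": joint torques, N m; "position": TCP position; "tool_rot": TCP orientation; "ft_force": force on the tool from outside, world axes, zero at the start; "torque": the same for the moment, N m; "finger_gap": opening from 0.0 (shut) to 1.0 (fully open); "grip_force": force on a finger pad.
Only numpy, scipy, OpenCV 4.12 (cv2) and the standard library are available. Lean on these libraries where they do the work, as an engineer would, in place of code of your own. Each camera call takes 0.05 s, during which the arm holds its last target. There are 200 camera calls.

TASK

Ring the counter bell by pressing its plunger fully down, to call the fitter over. Then take hold of the steel tote and tip it until all five loose bushes have slid down into the corner of the tote nearest the bell, and keep holding it clearly tipped and still, propped on nothing but the counter, so that he can pick the bushes out of that corner: the program finishes while the fingers still hold the tipped tote. Spill no bush and do not shift the piston, the oil filter or the pipe elbow.

Things in the scene. Friction and masses are not known exactly. Their poses are not given: they have to be found in the camera images.
- tote: open plain steel tote, loose on the counter: 180 mm (own x, roughly away from the robot) by 260 mm (own y), 80 mm high, walls and floor 4 mm, 0.5 to 0.8 kg. Origin: centre of underside. Rim to pinch from above, all round: 10 mm wide, 14 mm deep, flush inside, centre line 91 mm (x) and 131 mm (y) from the origin. Raised by the rim at one corner, it pivots on the bottom corner diagonally opposite
- corner_left (a point): the tote's inner floor corner that is near the robot on the tote's +y side (robot's left): at (-86, +126, +4) mm in the tote's frame
- corner_right (a point): the tote's inner floor corner that is near the robot on the tote's -y side (robot's right): at (-86, -126, +4) mm in the tote's frame
- bush0: oily dark steel bush (plain ring), 26 mm outside, 15 mm bore, 18 mm high, 45 g, standing loose on the tote's floor; origin: centre of its underside, z along the bore. There are five alike. They start to slide at a tilt of about 9 to 14 degrees; against a wall they stall until about 15 to 26 degrees, tipped equally towards both walls of the corner
- bush1: a loose bush like bush0
- bush2: a loose bush like bush0
- bush3: a loose bush like bush0
- bush4: a loose bush like bush0
- bell: counter bell fixed to the counter, to the left or the right of the tote, level with its edge near the robot (the piston stands on the other side): black base 86 mm across, bright domed gong 82 mm across reaching 49 mm high; origin: centre of its underside
- plunger_top (a point): top centre of the bell's plunger head, a steel button 18 mm across in the middle of the dome, 67 mm above the counter when up; it is pressed straight down, and springs back
- plunger (a joint): how far the bell's plunger is pressed, m: 0 up, 0.006 at its stop; the spring takes about 1.5 N to start and 5 N at the stop
- piston: used aluminium diesel piston standing upright, 98 mm across, 105 mm high, on the other side of the tote from the bell; origin: centre of its underside; leave it alone
- oil_filter: white spin-on oil filter canister standing upright, 93 mm across, 134 mm high, to the left of the tote; origin: centre of its underside; leave it alone
- elbow: dark red cast pipe elbow standing on its round flange (80 mm across), about 145 mm long and 132 mm high, to the right of the tote; origin: centre of its underside; leave it alone
Not all that is in view belongs to the job. Leave any green or orange look-alike of the bush3 alone.

How it is judged:
By the outcome, as a careful person would: the job done as asked, in the order asked, and still so for the second after the job is handed in, while the arm keeps its last pose, push and grip.
It also fails if it takes over 53 s, if anything falls off the work surface, if the arm or the gripper's body presses on something with over 40 N, if the wrist force passes 120 N, or if a joint passes its speed limit or range.

## Working session

There is one attempt and no reset: what is moved stays moved. The work goes in short steps, each a Python script; the robot and the scene stay as the last script left them, time stands still between calls to the robot, and variables do not carry over. Pictures are saved under pics/ and viewed, at most 10 in all, crops included, and the job is handed in when it is done.

```bash
ls; mkdir -p pics; python3 - <<'E'
from bench import *
import cv2
for n in ("scene","side"):
    c=camera(n); cv2.imwrite(f"pics/{n}0.png",c["color"][:,:,::-1]); print(n,c["fx"],c["fy"],c["cx"],c["cy"],c["R"],c["t"])
o=observe(); print(o)
E
```

```text
pics
scene 433.2011205317513 433.2011205317513 320.7439035757324 245.97696727690206 [[-0.51576561  0.85670689  0.0062565 ]
 [ 0.59565128  0.36383138 -0.7161189 ]
 [-0.6157803  -0.36562281 -0.69795027]] [ 0.29107734 -0.27468691  1.22066082]
side 550.4287530431499 550.4287530431499 323.78005768341086 236.60619402824415 [[-0.74013147 -0.67221866 -0.01809644]
 [-0.37652633  0.43656251 -0.81709308]
 [ 0.55716544 -0.59794251 -0.57622168]] [0.41679042 0.28842511 0.65017461]
{'clock': 0.1, 'q': array([ 1.04880831,  0.33385147,  0.03989691,  1.46614184, -0.01340703,
        1.34335689, -0.05851053]), 'qd': array([ 0.00041558, -0.00197923,  0.00052335, -0.00241813, -0.00033772,
       -0.00044925,  0.00042512]), 'joint_torque': array([ 4.45724028e-03, -6.60011959e+01,  1.37075186e+00, -4.06478190e+01,
        1.71715004e-02,  8.81885964e-03, -2.41609519e-05]), 'position': array([ 0.26649436, -0.59240425,  0.23052337]), 'tool_rot': array([-7.16863567e-04,  9.77744290e-01,  2.09798824e-01, -2.05192596e-04]), 'ft_force': array([-0.12355117, -0.15035694, -0.47151538]), 'torque': array([ 0.00860807, -0.01712093, -0.05516005]), 'grip_force': 0.0, 'finger_gap': 1.000780740627349}
```

View pics/scene0.png

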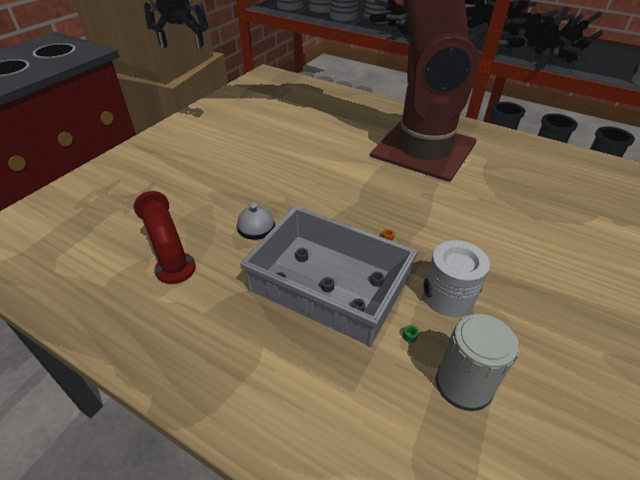

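View pics/side0.png

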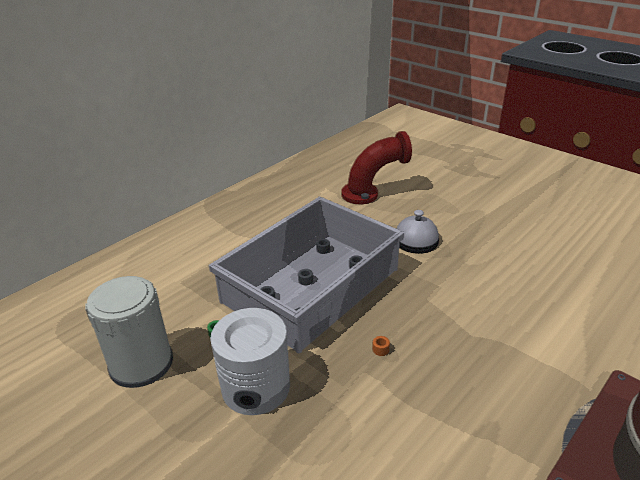

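Scene view: the bell is at (255,220) with its plunger at (254,206). It sits on the robot's right (-y), so the target is corner_right and I lift the far, +y corner near (374,325). There are five dark bushes in the tote. The green (411,333) and orange (388,234) rings are look-alikes outside it. I'll enlarge both views for the tote corners.

```bash
python3 - <<'E'
import cv2,numpy as np
a=cv2.imread("pics/scene0.png")[190:350,230:430]; b=cv2.imread("pics/side0.png")[190:350,205:445]
a=cv2.resize(a,(500,400),interpolation=cv2.INTER_CUBIC); 
a=cv2.resize(cv2.imread("pics/scene0.png")[190:350,230:430],None,fx=3.5,fy=3.5,interpolation=cv2.INTER_CUBIC)
b=cv2.resize(cv2.imread("pics/side0.png")[190:360,205:445],None,fx=3.3,fy=3.3,interpolation=cv2.INTER_CUBIC)
cv2.imwrite("pics/ca.png",a);cv2.imwrite("pics/cb.png",b)
E
```

```text
(no output)
```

View pics/ca.png

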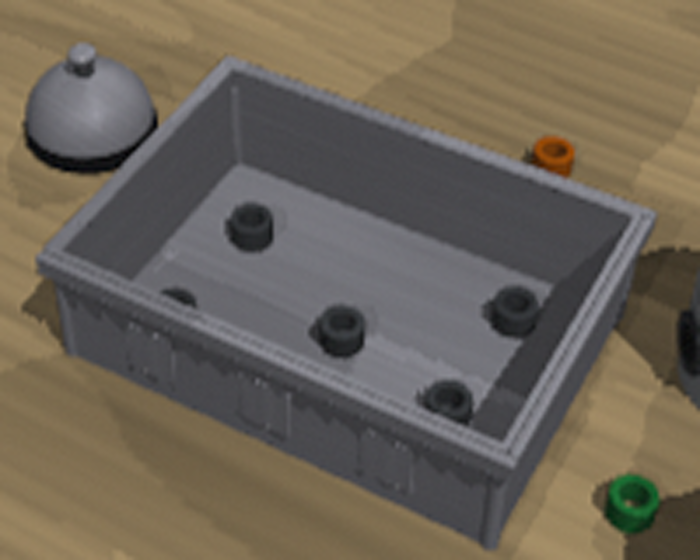

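View pics/cb.png

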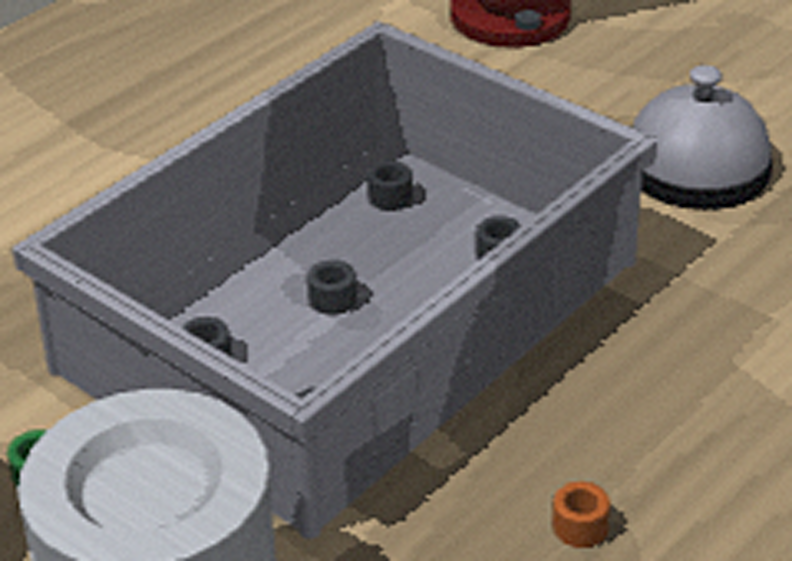

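The crops show five bushes in the tote, the rim's outer corners, and the plunger at scene (82,46) and side (706,71) in crop pixels. Next I fit the tote pose and triangulate.

```bash
cat > h.py <<'E'
from bench import *
import numpy as np, cv2
from scipy.optimize import least_squares
from scipy.spatial.transform import Rotation as Ro
def proj(c,X):
    p=np.atleast_2d(X)@np.array(c["R"]).T+c["t"]; return np.c_[c["fx"]*p[:,0]/p[:,2]+c["cx"],c["fy"]*p[:,1]/p[:,2]+c["cy"]]
def onz(c,uv,z):
    R=np.array(c["R"]); C=-R.T@c["t"]; d=R.T@[(uv[0]-c["cx"])/c["fx"],(uv[1]-c["cy"])/c["fy"],1]; return C+d*(z-C[2])/d[2]
def quat(R): # scipy -> wxyz
    q=R.as_quat(); return np.r_[q[3],q[:3]]
E
python3 - <<'E'
from h import *
S,D=camera("scene"),camera("side")
fs=lambda u,v:((u+.5)/3.5-.5+230,(v+.5)/3.5-.5+190); fd=lambda u,v:((u+.5)/3.3-.5+205,(v+.5)/3.3-.5+190)
s=np.array([fs(226,58),fs(655,214),fs(510,457),fs(40,258)]); d=np.array([fd(657,145),fd(303,412),fd(14,250),fd(380,24)])
P=np.array([[-.096,-.136,.08],[-.096,.136,.08],[.096,.136,.08],[.096,-.136,.08]])
def W(p): return Ro.from_euler("z",p[2]).apply(P)+[p[0],p[1],0]
f=lambda p:np.r_[(proj(S,W(p))-s).ravel(),(proj(D,W(p))-d).ravel()]
r=least_squares(f,[.6,0,0]); print("tote",r.x,np.degrees(r.x[2]),r.fun.round(1)); print(W(r.x).round(3))
ps,pd=fs(82,46),fd(706,71)
g=lambda X:np.r_[proj(S,X)[0]-ps,proj(D,X)[0]-pd]
q=least_squares(g,[.6,-.2,.06]); print("plunger",q.x,q.fun.round(1), onz(S,ps,.067),onz(D,pd,.067))
print("piston",onz(S,(461,260),.105),onz(D,(249,338),.105)); print("filter",onz(S,(485,338),.134),onz(D,(124,297),.134)); print("elbow",onz(S,(175,267),.01),onz(D,(360,192),.01))
print("elbow top", onz(S,(152,203),.11),onz(D,(404,147),.11))
E
```

```text
tote [0.57193488 0.02335643 0.03331796] 1.9089784077782852 [ 0.2 -2.   0.5 -1.8  0.5  1.8 -1.9 -1.6  0.5 -1.9 -0.1  3.  -1.2 -1.
 -0.7 -1.4]
[[ 0.481 -0.116  0.08 ]
 [ 0.471  0.156  0.08 ]
 [ 0.663  0.162  0.08 ]
 [ 0.672 -0.109  0.08 ]]
plunger [ 0.50970857 -0.20375895  0.06686789] [ 0.  0.  0. -0.] [ 0.50974735 -0.20376926  0.067     ] [ 0.50956817 -0.20346198  0.067     ]
piston [0.48312619 0.23855119 0.105     ] [0.47143758 0.24123784 0.105     ]
filter [0.64578427 0.3192389  0.134     ] [0.63054977 0.31841314 0.134     ]
elbow [ 0.70345446 -0.26020526  0.01      ] [ 0.69571434 -0.26264723  0.01      ]
elbow top [ 0.65613725 -0.33816211  0.11      ] [ 0.63644116 -0.3306415   0.11      ]
```

```bash
python3 - <<'E'
from h import *
dn=lambda a:np.array([0,np.cos(a/2),np.sin(a/2),0])
for a in (-np.pi/2,0.42,np.pi/2,np.pi): print(a, ik([.51,-.204,.13],dn(a)))
yaw=.0333
T=np.array([.5719,.0234,0]); Rz=Ro.from_euler("z",yaw)
for s in (1,-1):
  for wall,g in (("x",[.091,.105,.073]),("y",[.065,.131,.073])):
    a=yaw+s*np.pi/2 if wall=="x" else yaw+(0 if s>0 else np.pi)
    R0=Ro.from_quat(np.r_[dn(a)[1:],0]); ax=Rz.apply([.7071,-.7071,0]); piv=T+Rz.apply([-.09,-.13,0])
    p0=T+Rz.apply(g)+[0,0,-.019]
    for t in (0,15,33):
        Q=Ro.from_rotvec(ax*np.radians(t)); p=piv+Q.apply(p0-piv); j=ik(p,quat(Q*R0)); print(wall,s,t,p.round(3),None if j is None else np.round(j,2))
command_gripper(0.0)
goto([.51,-.204,.12],dn(0.42))
print(observe()["finger_gap"],observe()["clock"])
line_to([.51,-.204,.075],.1)
h=line_to([.51,-.204,.055],.02,guard=11)
o=observe(); print(h,o["position"],o["ft_force"],o["clock"])
c=camera("side"); cv2.imwrite("pics/bell.png",cv2.resize(c["color"][130:290,330:510,::-1],None,fx=3,fy=3))
E
```

```text
-1.5707963267948966 [-0.68713697  0.43143686  1.22927367  1.87842247 -0.44636861  1.14995103
 -2.43784306]
0.42 [ 0.51824034  0.22218199 -0.24737996  1.82628931  0.06056902  1.10041628
 -0.90156971]
1.5707963267948966 [ 0.6511748   0.23633136 -0.3992895   1.81963671  0.10201896  1.10569907
  0.21599953]
3.141592653589793 [ 0.75654547  0.25188812 -0.52143811  1.81454041  0.13896021  1.11135795
  1.75769894]
x 1 0 [0.659 0.131 0.054] [ 0.2   0.6  -0.64  1.56  0.39  1.11 -0.5 ]
x 1 15 [0.643 0.114 0.128] [ 0.39  0.36 -0.66  1.75  0.09  0.89 -0.23]
x 1 33 [0.607 0.075 0.205] [ 0.57  0.08 -0.54  1.96 -0.55  0.8   0.4 ]
y 1 0 [0.633 0.156 0.054] [ 0.21  0.58 -0.7   1.62  0.41  1.1  -2.14]
y 1 15 [0.616 0.139 0.128] [ 0.32  0.3  -0.61  1.81  0.04  0.87 -1.81]
y 1 33 [0.58  0.1   0.205] [ 0.5   0.01 -0.5   2.02 -0.59  0.79 -1.18]
x -1 0 [0.659 0.131 0.054] [ 0.47  0.8  -1.1   1.55  0.74  1.26  2.43]
x -1 15 [0.643 0.114 0.128] [-1.13  0.69  1.37  1.82 -0.99  1.19 -2.57]
x -1 33 [0.607 0.075 0.205] [-1.13  0.03  1.23  2.02 -0.66  0.85 -2.63]
y -1 0 [0.633 0.156 0.054] [ 0.26  0.61 -0.77  1.61  0.46  1.11  0.97]
y -1 15 [0.616 0.139 0.128] [ 0.41  0.32 -0.73  1.8   0.1   0.87  1.29]
y -1 33 [0.58  0.1   0.205] [ 0.25  0.   -0.25  2.03 -0.6   0.79  1.96]
0.0016402615434257927 2.6917
True [ 0.51022599 -0.20407914  0.0607727 ] [-1.74406195  0.88432019  8.03724431] 4.025
```

View pics/bell.png

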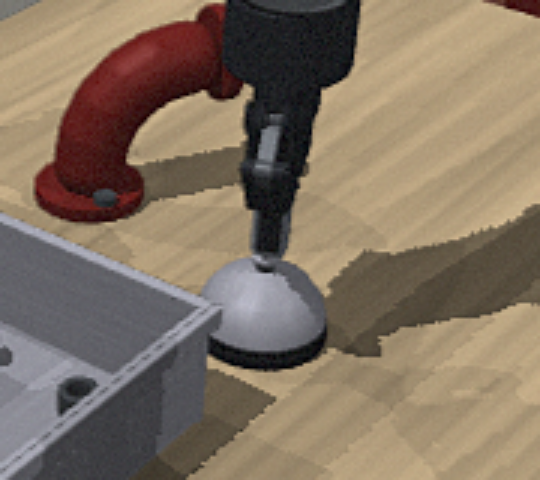

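The picture shows the finger on the plunger at (265,260), with the dome clear. The tool stopped at z = 0.0608 under 8 N, so the plunger is on its stop. I press 1 mm more to be sure, then go to the rim of the far wall near the raised corner.

```bash
cat >> h.py <<'E'
dn=lambda a:np.array([0,np.cos(a/2),np.sin(a/2),0])
yaw=.0333; T=np.array([.5719,.0234,0]); Rz=Ro.from_euler("z",yaw); A=yaw+np.pi/2
E
python3 - <<'E'
from h import *
p=observe()["position"]; line_to([.51,-.204,p[2]-.001],.02,guard=12); sleep(.2); o=observe(); print(o["position"],o["ft_force"])
line_to([.51,-.204,.20],.15)
g=T+Rz.apply([.091,.105,.073])-[0,0,.019]
goto([g[0],g[1],.16],dn(A)); command_gripper(.55)
f0=observe()["ft_force"]; 
h=line_to(g,.08,guard=8); o=observe(); print(h,g,o["position"],f0,o["ft_force"])
if not h:
    command_gripper(0.0,60); sleep(.2); o=observe(); print(o["finger_gap"],o["grip_force"],o["ft_force"],o["torque"],o["position"],o["clock"])
a=camera("scene")["color"][150:350,220:460,::-1]; cv2.imwrite("pics/g.png",cv2.resize(a,None,fx=3,fy=3))
E
```

```text
[ 0.51026506 -0.20404463  0.06064642] [-3.35890198  1.50584717 12.27518173]
False [0.6593537  0.13137153 0.054     ] [0.65977348 0.13148117 0.0546714 ] [ 0.09594842 -0.34754615 -0.50269012] [ 0.35866834 -0.42273592 -0.56997483]
0.10517848055049589 59.577423334121704 [-0.02390642 -0.13576251  5.61739854] [-0.04094641  0.06428317  0.07471652] [0.65970028 0.13146155 0.05447089] 9.6
```

View pics/g.png

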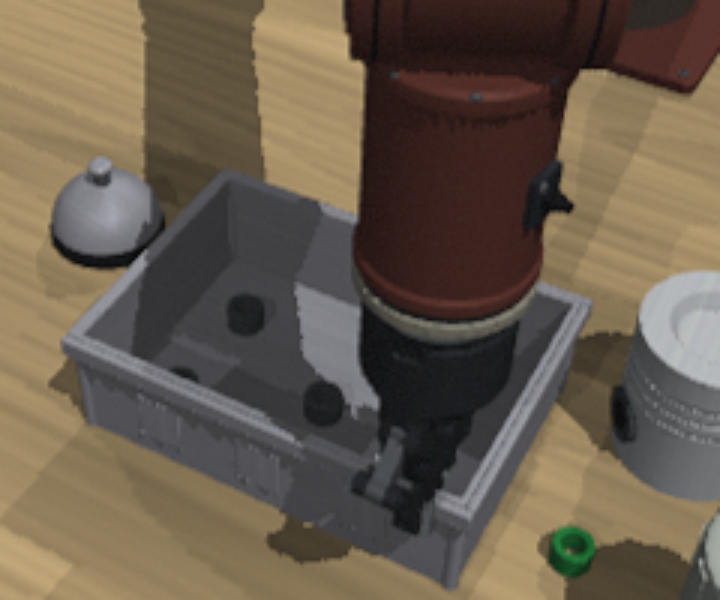

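The grasp holds the far-wall rim beside the far +y corner, at (405,490), with a 9 mm gap and 60 N. Now I tip it about the corner at the bell in small steps, watching the force.

```bash
cat >> h.py <<'E'
P0=np.array([.6597,.1315,.0545]); ax=Rz.apply([.70711,-.70711,0]); piv=T+Rz.apply([-.09,-.13,0]); R0=Ro.from_quat(np.r_[dn(A)[1:],0])
def tilt(t,b=(0,0,0),v=.05):
    Q=Ro.from_rotvec(ax*np.radians(t)); p=piv+Q.apply(P0-piv)+b
    h=line_to(p,v,rot=quat(Q*R0),guard=20); o=observe()
    print(t,h,np.round(o["ft_force"],1),np.round(o["torque"],2),round(o["finger_gap"],3),round(o["clock"],1)); return h,o
E
python3 - <<'E'
from h import *
for t in (2,4,6,8,10):
    if tilt(t)[0]: break
E
```

```text
2 False [ 2.8  1.8 -3.5] [ 0.26 -0.38  0.05] 0.106 10.0
4 False [ 0.4  1.  -4.6] [ 0.23 -0.23  0.09] 0.103 10.4
6 False [ 0.3  1.  -4.2] [-0.02 -0.07  0.05] 0.107 10.7
8 False [ 1.  -0.7 -5.8] [-0.16  0.04  0.09] 0.107 11.1
10 False [-0.7 -0.8 -5.5] [-0.31  0.16  0.05] 0.105 11.4
```

```bash
python3 - <<'E'
from h import *
for t in range(12,32,2):
    if tilt(t)[0]: break
    sleep(.2)
sleep(.8); o=observe(); print(o["ft_force"],o["torque"],o["clock"])
a=camera("scene")["color"][150:350,220:460,::-1]; a=cv2.resize(a,None,fx=3,fy=3)
cv2.imwrite("pics/t.png",a)
E
```

```text
12 False [-0.5 -0.8 -5.3] [-0.48  0.33 -0.02] 0.104 11.8
14 False [ 0.  -0.7 -5.2] [-0.47  0.32  0.  ] 0.104 12.4
16 False [-0.2 -0.8 -5.5] [-0.43  0.33 -0.05] 0.1 12.9
18 False [ 0.2 -0.  -5.4] [-0.48  0.4   0.  ] 0.104 13.5
20 False [ 0.5  0.2 -5. ] [-0.52  0.4  -0.  ] 0.105 14.0
22 False [-0.3 -1.  -4.1] [-0.5   0.45 -0.07] 0.102 14.6
24 False [ 0.9 -0.1 -5.9] [-0.46  0.39  0.03] 0.101 15.2
26 False [-0.3  0.6 -4.8] [-0.49  0.42  0.01] 0.108 15.7
28 False [ 0.6  0.9 -3.9] [-0.5   0.48 -0.03] 0.105 16.3
30 False [ 0.4  0.6 -4.9] [-0.51  0.49  0.  ] 0.106 16.8
[-0.61782028  0.17492085 -3.6931623 ] [-0.4306721   0.50581475 -0.03803045] 17.8333
```

View pics/t.png

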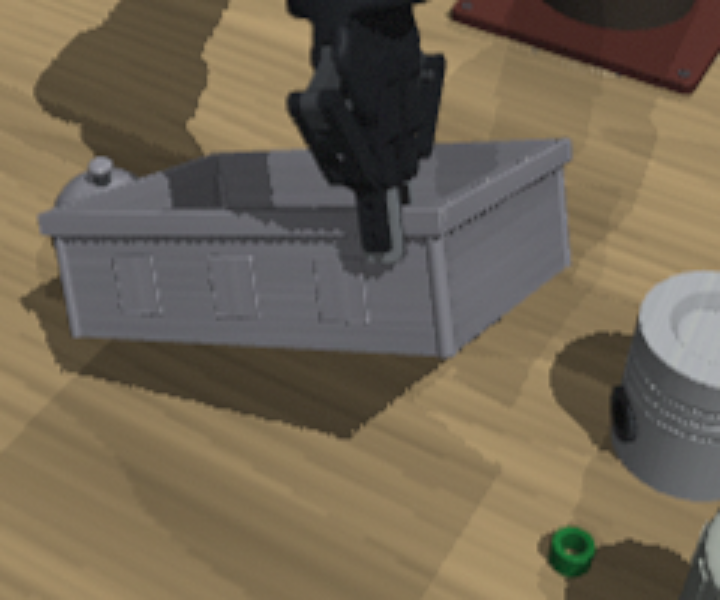

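The tote is tipped, held at (380,220), and clear of everything, but this view doesn't show the bushes. I'll check the side and wrist views together.

```bash
python3 - <<'E'
from h import *
s=camera("side")["color"][150:350,250:450,::-1]; w=camera("wrist")["color"][:,:,::-1]
s=cv2.resize(s,(400,400)); w=cv2.resize(w,(400,300)); w=cv2.copyMakeBorder(w,0,100,0,0,cv2.BORDER_CONSTANT)
cv2.imwrite("pics/sw.png",np.hstack([s,w]))
E
```

```text
(no output)
```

View pics/sw.png

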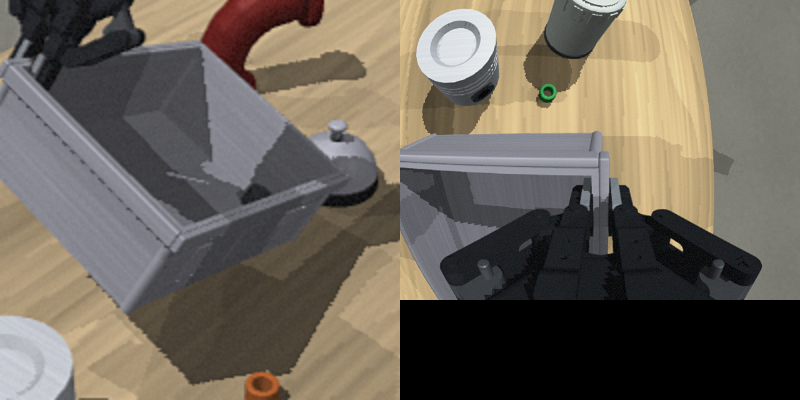

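```bash
python3 - <<'E'
from h import *
D=camera("side"); o=observe(); w=o["tool_rot"]; Q=Ro.from_quat(np.r_[w[1:],w[0]])*R0.inv()
print(np.degrees(Q.as_rotvec()), o["position"])
def tp(x,y,z): # tote frame -> world from tool pose
    X=T+Rz.apply([x,y,z]); return np.array(o["position"])+Q.apply(X-P0)
for n,q in dict(rimNR=(-.096,-.136,.08),rimNL=(-.096,.136,.08),rimFL=(.096,.136,.08),rimFR=(.096,-.136,.08),piv=(-.09,-.13,0),corner=(-.086,-.126,.004)).items():
    X=tp(*q); print(n,X.round(4),((proj(D,X)[0]-[250,150])*2).round())
# tote-floor (bush top plane z=.022) location of visible bush pixel
from scipy.optimize import fsolve
for uv in ((255,190),(248,185),(265,190),(262,203),(240,198)):
    t=np.array(uv)/2+[250,150]
    print(uv,least_squares(lambda p:proj(D,tp(p[0],p[1],.022))[0]-t,[0,0]).x.round(3))
cv2.imwrite("pics/c2.png",cv2.resize(D["color"][215:275,340:430,::-1],None,fx=8,fy=8,interpolation=cv2.INTER_CUBIC))
E
```

```text
[ 2.19092224e+01 -2.04968713e+01 -1.81729923e-03] [0.61413985 0.08280574 0.19446321]
rimNR [ 0.4539 -0.1441  0.065 ] [352. 175.]
rimNL [0.4273 0.109  0.1612] [184. 239.]
rimFL [0.6067 0.1021 0.2291] [ 2. 59.]
rimFR [ 0.6334 -0.151   0.1329] [199.  38.]
piv [ 0.4863 -0.1095  0.    ] [293. 237.]
corner [ 0.4883 -0.1074  0.0063] [290. 232.]
(255, 190) [-0.043 -0.103]
(248, 185) [-0.036 -0.101]
(265, 190) [-0.047 -0.117]
(262, 203) [-0.058 -0.094]
(240, 198) [-0.046 -0.072]
```

View pics/c2.png

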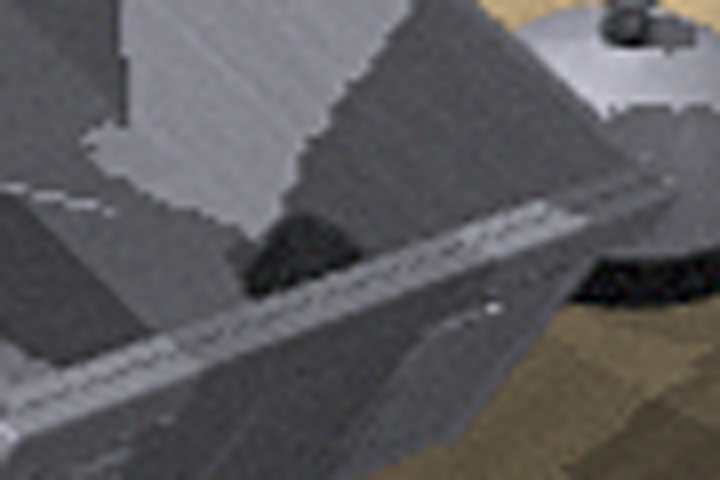

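The visible bush lies at tote (-0.045, -0.11). That fits being second in the row along the wall next to the bell, and the near wall hides the rest. Rim pixels match the predicted 30° pose within a few pixels. I'll go to 35° for margin over the 26° stall, let it settle, and check.

```bash
python3 - <<'E'
from h import *
for t in (32,34,35):
    if tilt(t)[0]: break
    sleep(.3)
sleep(1.5); o=observe(); print(o["ft_force"],o["torque"],o["finger_gap"],o["grip_force"],np.abs(o["qd"]).max(),o["clock"])
s=cv2.resize(camera("side")["color"][170:290,290:430,::-1],None,fx=4,fy=4)[:480]; a=cv2.resize(camera("scene")["color"][150:350,220:320,::-1],(240,480))
cv2.imwrite("pics/f.png",np.hstack([s,a]))
E
```

```text
32 False [ 0.7  1.5 -3.6] [-0.46  0.47 -0.  ] 0.105 18.4
34 False [ 0.5  0.6 -5.7] [-0.51  0.54 -0.02] 0.101 19.1
35 False [ 0.4  1.2 -4.2] [-0.35  0.48  0.02] 0.102 19.6
[ 0.37094989  2.5879153  -3.11550641] [-0.17520898  0.31088891  0.04825146] 0.10410265525333282 58.6788672208786 0.0017449666914853652 21.4083
```

View pics/f.png

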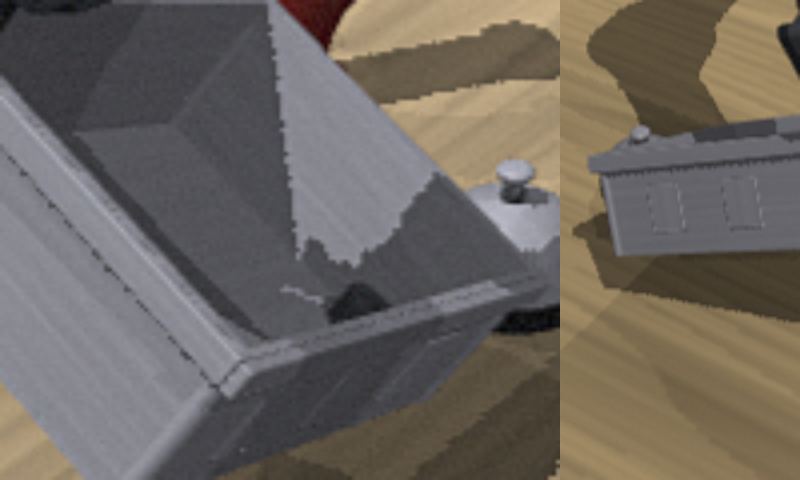

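```bash
python3 - <<'E'
from h import *
for _ in range(5):
    o=observe(); print(np.round(o["ft_force"],1),np.round(o["torque"],2),np.round(o["position"],4)); sleep(.25)
w=o["tool_rot"]; Q=Ro.from_quat(np.r_[w[1:],w[0]])*R0.inv(); tp=lambda X:np.array(o["position"])+Q.apply(T+Rz.apply(X)-P0)
xs=np.linspace(-.096,.096,60)
for y,z in ((-.136,.08),(-.136,.066),(-.13,.066),(-.13,.03),(-.13,0)):
    X=tp(np.c_[xs,0*xs+y,0*xs+z]); r=np.hypot(X[:,0]-.51,X[:,1]+.204); i=r.argmin(); print(y,z,"min r to bell axis",r[i].round(4),"at",X[i].round(3))
print("piv",tp([-.09,-.13,0]))
E
```

```text
[ 0.6  1.2 -2.5] [-0.19  0.29  0.01] [0.602  0.0698 0.2136]
[ 0.6  1.3 -3.8] [-0.19  0.32  0.01] [0.602  0.0698 0.2136]
[ 1.2  1.9 -3.7] [-0.2   0.31  0.02] [0.602  0.0698 0.2136]
[ 1.2  2.2 -2.5] [-0.16  0.29  0.07] [0.602  0.0698 0.2136]
[ 0.4  1.5 -4. ] [-0.19  0.28 -0.05] [0.6019 0.0698 0.2136]
-0.136 0.08 min r to bell axis 0.0518 at [ 0.512 -0.152  0.088]
-0.136 0.066 min r to bell axis 0.0581 at [ 0.515 -0.146  0.076]
-0.13 0.066 min r to bell axis 0.0634 at [ 0.514 -0.141  0.078]
-0.13 0.03 min r to bell axis 0.0794 at [ 0.517 -0.125  0.043]
-0.13 0 min r to bell axis 0.0927 at [ 0.516 -0.112  0.013]
piv [ 4.86257265e-01 -1.09523587e-01  1.02011507e-05]
```

The tote is steady and clear of the bell. To free any bush that may have stalled on the hidden near wall, I swing the tilt direction ±12° about the same pivot, return to the equal tilt, and compare the view.

```bash
python3 - <<'E'
from h import *
def dark():
    g=camera("side")["color"].max(2)[230:262,360:400]; return int((g<45).sum())
def mv(t,az):
    Q=Ro.from_rotvec(Rz.apply([np.sin(np.radians(az)),-np.cos(np.radians(az)),0])*np.radians(t)); p=piv+Q.apply(P0-piv)
    h=line_to(p,.04,rot=quat(Q*R0),guard=20); o=observe(); print(az,h,np.round(o["ft_force"],1),np.round(o["torque"],2),round(o["finger_gap"],3),round(o["clock"],1)); return h
print(dark())
for az in (49,53,57,53,49,45,41,37,33,37,41,45):
    if mv(35,az): break
    if az in (57,33): sleep(.5)
sleep(1.); print(dark())
for _ in range(3):
    o=observe(); print(np.round(o["ft_force"],1),np.round(o["torque"],2),np.round(o["position"],4),np.abs(o["qd"]).max(),o["clock"]); sleep(.3)
w=o["tool_rot"]; Q=Ro.from_quat(np.r_[w[1:],w[0]])*R0.inv(); tp=lambda X:np.array(o["position"])+Q.apply(T+Rz.apply(X)-P0)
D=camera("side")
g=cv2.inRange(D["color"].max(2)[225:262,360:400],0,45); n,l,st,ce=cv2.connectedComponentsWithStats(g); print(st[1:],ce[1:]+[360,225])
for b in ((-.073,-.113),(-.047,-.113),(-.073,-.087),(-.047,-.087),(-.073,-.061),(-.021,-.113)): print(b,proj(D,tp([*b,.022]))[0].round(1))
for y in (-.11,-.08,-.05): print("rim",y,proj(D,tp([-.086,y,.08]))[0].round(1))
E
```

```text
64
49 False [ 1.1  1.8 -2.5] [-0.17  0.24  0.03] 0.105 23.1
53 False [ 1.3  2.3 -3.5] [-0.23  0.14  0.02] 0.103 23.4
57 False [ 0.4  2.6 -2.9] [-0.32  0.08 -0.06] 0.105 23.7
53 False [ 0.8  1.3 -2.7] [-0.3   0.19 -0.04] 0.1 24.5
49 False [ 0.8  2.2 -3.2] [-0.21  0.34  0.01] 0.104 24.8
45 False [ 0.4  2.3 -2.4] [-0.17  0.34  0.02] 0.105 25.1
41 False [ 1.6  1.9 -4.4] [-0.15  0.4   0.03] 0.104 25.4
37 False [ 1.4  0.8 -2.7] [-0.05  0.37  0.07] 0.103 25.7
33 False [ 0.8  2.  -2.9] [0.05 0.42 0.07] 0.106 26.1
37 False [ 0.9  2.6 -2.4] [0.16 0.25 0.1 ] 0.107 26.9
41 False [ 2.1  2.8 -2.3] [-0.08  0.27  0.16] 0.106 27.2
45 False [ 0.5  2.8 -1.8] [-0.09  0.18  0.08] 0.105 27.5
67
[ 1.6  3.2 -2.9] [-0.12  0.3   0.06] [0.6019 0.0698 0.2135] 0.0014563520025747206 28.5417
[ 1.8  1.6 -3.2] [-0.1   0.31  0.04] [0.602  0.0698 0.2136] 0.002276048053684501 28.8417
[ 1.2  1.4 -2.3] [-0.15  0.31  0.04] [0.6019 0.0698 0.2135] 0.0022338240447249314 29.1417
[[12 16 15 10 64]] [[378.       245.703125]]
(-0.073, -0.113) [393.7 254.8]
(-0.047, -0.113) [383.7 244.4]
(-0.073, -0.087) [387.3 256.9]
(-0.047, -0.087) [377.1 246.2]
(-0.073, -0.061) [380.7 259. ]
(-0.021, -0.113) [373.8 234.1]
rim -0.11 [419.  236.9]
rim -0.08 [412.1 238.9]
rim -0.05 [404.8 241. ]
```

The cluster did not move during the swing. The visible part matches bushes packed in the second row of the corner, the hold is steady and the forces are small, so I'm handing in.

```bash
python3 -c "
from bench import *
print(close_job())"
```

```text
the job is handed in; nothing more can be done
None
```

I rang the bell, then tipped the tote 35° towards its corner and handed in still holding it; I saw only one bush in the corner cluster, as the near wall hid the rest, so all five being there is inferred.

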